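# Lock the belt tension of the polishing head

### The arm

A 6-joint arm with a two-finger parallel gripper is mounted at the origin on the work surface. World frame = base frame: x ahead of the robot, y to its left, z up, the work surface at z = 0. Lengths are in mm, angles in rad, forces in N, time in s.
With the tool pointing down it reaches from about 300 to 750 mm from the base axis. Payload 8.5 kg.
Tool frame: the origin (TCP) lies at the very end of the fingers, on their centre line; the grasp point (between the pads) lies 19 mm behind it; z points along the fingers, y is the direction in which the jaws open and shut (so a half turn about z gives the same grasp; the last joint's range is limited). The gripper opens to 85 mm and grips with 20 to 120 N. Pads are 22 mm wide; open, the fingers measure 114 mm over their backs; the gripper's body (76 mm by 85 mm) begins 54 mm behind the grasp point. The pads swing forward as they close: fully open they stand 13 mm farther back than shut.
Start: joints at [-1.364, 0.381, 1.297, -0, 1.464, -0.215], TCP at [225.164, -501.778, 231.322] pointing down, gripper open.
Joint ranges: [-3.11, 3.11], [-0.89, 2.33], [0.22, 2.48], [-1.42, 4.56], [0.17, 2.85], [-2.88, 2.88]. Speed limits (rad/s): [2.39, 2.39, 3.14, 3.14, 3.14, 3.14].

### API

Orientations are given as a unit quaternion [w, x, y, z].
In Python, from workcell import manip, viewer, finder gives the robot as it stands.
- The arm moves only by the tool step_arm, never from a script. Its argument "rows" is text: rows parted by semicolons, each of 7 numbers parted by spaces: the turn, a rotation vector about the tool's x, y, z in degrees, then the shift along the tool's x, y, z in mm, then the finger opening in mm, from 0 to 85.4. In form: ax ay az dx dy dz fingers; .... A call has 1 to 20 rows; each row is the pose to reach, as a shift and turn from the pose commanded when the call began, along the tool's axes at that moment; what a row does not reach only later rows make up. A row lasts 1/12 s, in which the tool goes at most 41.7 mm and 7.16 degrees, less where a joint would pass 70% of its speed; a pose out of reach is approached as far as the arm can. A call with a gripper value outside its range is refused whole. The fingers move at their own pace and stop on an object; "squeeze" is the grip in N (left out, the last holds). Time passes only in rows, so rows that repeat a pose let the fingers close. It gives the time, the measured TCP pose, the force and the opening at its end, in the units of the state.
- manip.state(): the state, without advancing time (a new reading comes with each control period).
- viewer.capture(name): name is "scene" or "side" or "wrist"; returns the picture (420x560x3 uint8, red, green, blue); there is no depth.
- viewer.get_calibration(name): a dict with "vertical_fov" (degrees; the focal length in pixels is half the picture's height over the tangent of half this angle, whatever the lens; pixels are square), "cx", "cy" (the principal point, pixels), "extrinsics" (4x4, takes a point from camera to world coordinates). Camera axes: x right, y down, z forward; pixel columns grow to the right and rows downward; lengths in mm; the calibration is good to about 2 mm. A picture is of the moment at which its call begins: read the wrist's pose just before it. get_calibration takes no time and is no camera call; for the wrist camera it gives the pose at the moment of the call.
- manip.hand_in(): hands the job in, once; it reports no verdict.
Trained networks look in the newest picture that a camera, given by its name, has taken for a name from the list of things; names that differ only in an ending like _2 or _b are one class to them, and where a whole thing is asked for, a point or a joint stands for the part that bears it (a point fixed in the world has none). Each returns a list of dicts, best first, with "conf" (0 to 1); they miss things now and then, are a little off and sometimes report something else, mostly with a low value. They report only what shows in the picture. A call takes as long as a camera call.
- finder.search_frame(query, camera): "position" ([x, y, z] in mm, in world coordinates, good to about 4 mm: the middle of the surface that is visible of it).
- finder.cut_out(query, camera): "region" (420x560 bool, what is visible of it).
The state is a dict: "t": time; "joints": joint angles; "joint_vel": joint speeds; "effort": joint torques, N m; "position": TCP position; "tool_rot": TCP orientation; "wrist_force": force on the tool from outside, world axes, zero at the start; "torque": the same for the moment, N m; "width": opening from 0.0 (shut) to 1.0 (fully open).
Only numpy, scipy, OpenCV 4.12 (cv2) and the standard library are available. Lean on these libraries where they do the work, as an engineer would, in place of code of your own. Each camera call takes 0.05 s, during which the arm holds its last target. There are 200 camera calls.

### The job

Tension the drive belt of the polishing head: push the wooden knob on its top along the long leg of the L-shaped slot to the corner, round it and into the side leg, until it is fully home at the end of that leg. Only push the knob with the fingers, never pull it upward, and leave the turned wooden pieces standing where they are. Finish with the hand clear of everything.

Things in the scene. Friction and masses are not known exactly. Their poses are not given: they have to be found in the camera images.
- polisher: Polishing head fixed on the table: green housing 204 mm square, aluminium plate on it with its top 93 mm above the table, motor on its +x side (110 mm high), wheel beyond its +y side (120 mm high). Origin: centre of its underside, on the table. z up; x along the long leg of the slot, from free end to corner; at yaw 0 away from the robot; y along the side leg.
- slot_corner (a point): Corner of the L-shaped slot on its centre line, at the plate's top face, 93 mm above the table; 30 mm along x and -30 mm along y from the polisher's origin. The long leg runs from here 75 mm along the polisher's -x to the free end; the side leg 50 mm along its +y. The slot is 16 mm wide, the pin 12 mm.
- slot_end (a point): End of the side leg, where the pin's centre stands when fully home: at the plate's top face, 30 mm along x and 20 mm along y from the polisher's origin.
- knob_mid (a point): Centre of the dark wooden knob on the slot pin: upright cylinder of 32 mm diameter and height with rounded edges, underside 107 mm and top 139 mm above the table, this point 123 mm above it. It slides with a drag of about 3 N along either leg and stays where it is left.
- gate_along (a joint): Travel of the knob along the long leg (polisher's +x): 0 m at the free end, 0.075 m at the corner. The side leg can be entered only at the corner (above about 0.073).
- gate_across (a joint): Travel of the knob along the side leg (polisher's +y): 0 m at the corner, 0.050 m at the end, which is fully home.
- gate_lift (a joint): How far the knob is pulled up out of its rest, 0 to 0.020 m. It rests at 0, held down by its weight, drag and a spring (about 10 N in all).
- bowl_mid (a point): Centre, 22 mm above its foot, of a loose turned wooden bowl (116 mm across, 45 mm high) on the table at the polisher's -y side.
- mill_mid (a point): Centre, 74 mm above its foot, of a loose turned wooden pepper mill (148 mm high, 56 mm wide) standing on the table at the polisher's +y side.
- eggcup_mid (a point): Centre, 25 mm above its foot, of a loose turned wooden egg cup (50 mm high, 38 mm wide) standing on the gate plate near its +x +y corner.

How it is judged (in metres and radians):
On the way:
1. the knob has been pushed along the long leg to the corner (value of joint gate_along above 0.068 m and value of joint gate_across below 0.02 m).
At the end, for the whole second after the job is handed in: The knob stands within 5 mm of the end of the side leg, pressed down in its rest (lifted less than 4 mm), and the bowl, pepper mill and egg cup are within 30 mm of where they stood (value of joint gate_along above 0.07 m and value of joint gate_across above 0.045 m and value of joint gate_lift below 0.004 m and distance of each of bowl_mid, mill_mid, eggcup_mid from where it was at the start of the episode below 0.03 m); the robot touches nothing.
It fails at once if the knob is pulled up by more than 8 mm (value of joint gate_lift above 0.008 m).
It fails at once if a turned piece is moved by more than 30 mm (distance of any of bowl_mid, mill_mid, eggcup_mid from where it was at the start of the episode above 0.03 m).
It also fails if it takes over 48 s, if anything falls off the work surface, if the arm or the gripper's body presses on something with over 40 N, if the wrist force passes 120 N, or if a joint passes its speed limit or range.

## Working session

There is one attempt and no reset: what is moved stays moved. The work goes in short steps, Python scripts to look and compute and a tool call to move; the robot and the scene stay as the last step left them, time stands still between calls to the robot, and variables do not carry over. Pictures are saved under pics/ and viewed, about 8 in all and at most 12, crops included, and the job is handed in when it is done.

Besides the shell and the picture viewer there is one more tool, called as a command line: name --argument value ..., lists and objects as JSON in quotes. step_arm: Moves the arm, as the interface text tells. Its arguments: {"type":"object","properties":{"rows":{"type":"string"},"squeeze":{"type":"number"}},"required":["rows"]}

```bash
mkdir -p pics
python3 - <<'E'
from workcell import manip, viewer, finder
import cv2,numpy as np
s=manip.state();print(s['t'],s['position'],s['tool_rot'],s['width'])
ims=[]
for c in ["scene","side"]:
    im=viewer.capture(c);cv2.imwrite(f"pics/{c}0.png",im[:,:,::-1])
    k=viewer.get_calibration(c);print(c,k['vertical_fov'],k['cx'],k['cy'],np.round(k['extrinsics'],3).tolist())
    for q in ["polisher","knob_mid","bowl_mid","mill_mid","eggcup_mid"]:
        print(q,[(np.round(d['position']).tolist(),round(d['conf'],2)) for d in finder.search_frame(q,c)[:2]])
E
```

```text
0.0 [ 225.1009405  -501.50273148  230.70716614] [-7.40016633e-04  9.77846111e-01  2.09323760e-01  4.00713887e-06] 1.0053341597797987
scene 55.78225986971388 275.5382013969243 211.4920695040667 [[0.851, 0.307, -0.426, 964.506], [0.525, -0.478, 0.704, -643.903], [0.012, -0.823, -0.568, 685.051], [0.0, 0.0, 0.0, 1.0]]
polisher [([634.0, -189.0, 87.0], 0.65)]
knob_mid [([529.0, -173.0, 133.0], 0.47), ([550.0, 102.0, 102.0], 0.39)]
bowl_mid [([484.0, -366.0, 28.0], 0.84)]
mill_mid [([547.0, 104.0, 102.0], 0.89)]
eggcup_mid [([624.0, -65.0, 137.0], 0.6)]
side 52.807079534826045 279.3485460663716 208.5696470886282 [[0.995, -0.074, 0.064, 478.318], [-0.098, -0.682, 0.725, -560.746], [-0.01, -0.727, -0.686, 672.726], [0.0, 0.0, 0.0, 1.0]]
polisher [([578.0, -192.0, 94.0], 0.98)]
knob_mid [([519.0, -166.0, 137.0], 0.85)]
bowl_mid [([505.0, -326.0, 47.0], 0.86)]
mill_mid [([532.0, 97.0, 104.0], 0.73)]
eggcup_mid [([619.0, -68.0, 137.0], 0.71)]
```

View pics/scene0.png

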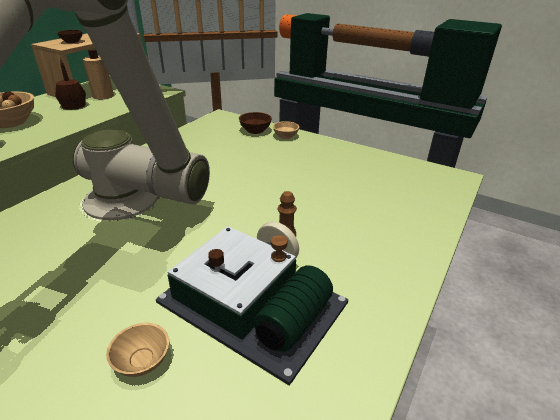

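View pics/side0.png

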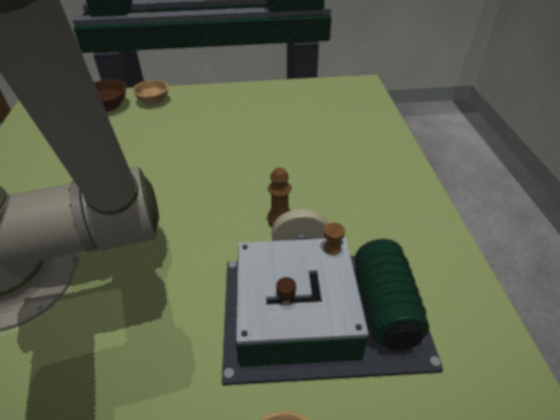

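Both views show the aluminium plate with the slot. In the side view the knob is at about (286,290), part-way along the long leg. The corner is near (318,300), the side leg runs up to (315,270), and the egg cup is at (334,238). Next I rectify onto the plate plane.

```bash
cat > h.py <<'E'
from workcell import manip, viewer, finder
import cv2,numpy as np
def PM(c):
    k=viewer.get_calibration(c);f=210/np.tan(np.radians(k['vertical_fov']/2))
    K=np.array([[f,0,k['cx']],[0,f,k['cy']],[0,0,1]]);return K@np.linalg.inv(k['extrinsics'])[:3]
def rect(im,P,z,x0=440,x1=700,y0=-310,y1=-50,s=1.5):
    # output col -> -y (right), row -> decreasing x
    H=P[:,[0,1,3]].copy();H[:,2]+=P[:,2]*z
    A=np.array([[0,-1/s,x1],[-1/s,0,y1],[0,0,1]])
    return cv2.warpPerspective(im,H@A,(int((y1-y0)*s),int((x1-x0)*s)),flags=cv2.INTER_LINEAR|cv2.WARP_INVERSE_MAP)
E
python3 - <<'E'
from h import *
o=[]
for c in ["scene","side"]:
    im=cv2.imread(f"pics/{c}0.png");P=PM(c)
    r=rect(im,P,93)
    hsv=cv2.cvtColor(r,cv2.COLOR_BGR2HSV)
    m=((hsv[:,:,1]<45)&(hsv[:,:,2]>100)).astype('uint8')
    n,l,st,_=cv2.connectedComponentsWithStats(m);i=1+np.argmax(st[1:,4]);m=(l==i).astype('uint8')
    h=cv2.convexHull(cv2.findContours(m,0,1)[0][0] if False else max(cv2.findContours(m,0,1)[0],key=len))
    (u,v),(w,hh),a=cv2.minAreaRect(h)
    print(c,"centre",700-v/1.5,-50-u/1.5,"size",w/1.5,hh/1.5,"ang",a)
    for g in range(0,260,20):
        p=int(g*1.5);cv2.line(r,(p,0),(p,4 if g%100 else 12),(0,0,255),1);cv2.line(r,(0,p),(4,p),(0,0,255),1)
    cv2.polylines(r,[np.int32(cv2.boxPoints(((u,v),(w,hh),a)))],1,(0,0,255),1)
    o.append(r)
cv2.imwrite("pics/rect.png",np.hstack(o))
E
```

```text
scene centre 546.1841430664062 -140.5432840983073 size 188.41984049479166 203.7540486653646 ang 2.0293166637420654
side centre 544.3333333333334 -144.33333333333331 size 188.66666666666666 207.33333333333334 ang 0.0
```

View pics/rect.png

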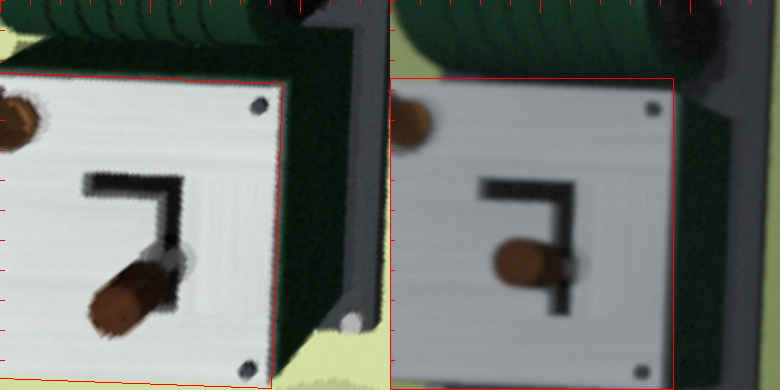

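The rectified view agrees with the layout. The slot corner is at about (574,-165), polisher yaw is about -2°, the side leg's end is at about (576,-115), and the knob is at x≈520. I go behind the knob with the fingers shut.

step_arm --rows "0 0 7 33 -20 0 0;0 0 14 66 -40 0 0;0 0 20 100 -60 0 0;0 0 26.2 134 -80 0 0;0 0 26.2 168 -100 0 0;0 0 26.2 202 -120 0 0;0 0 26.2 236 -140 0 0;0 0 26.2 270 -160 0 0;0 0 26.2 304 -180 0 0;0 0 26.2 335 -200 0 0;0 0 26.2 355 -211 0 0;0 0 26.2 359 -213 0 0;0 0 26.2 359 -213 0 0;0 0 26.2 359 -213 0 0" --squeeze 20

```text
t: 1.77
position: [465.2, -161.0, 231.3]
tool_rot: [0.0, 1.0, -0.018, -0.0]
wrist_force: [-0.3, 0.3, 1.1]
width: -0.003
```

Run:
```python
from h import *
P=PM("wrist");im=viewer.capture("wrist")[:,:,::-1].copy()
print(finder.search_frame("knob_mid","wrist")[:2])
im2=viewer.capture("side")[:,:,::-1].copy();print(finder.search_frame("knob_mid","side")[:2])
a=rect(im,P,93);b=rect(im,P,139)
cv2.imwrite("pics/w1.png",np.hstack([a,b]))
```

```text
[{'position': [518.8, -165.0, 134.4], 'conf': 0.88}, {'position': [554.5, -119.0, 91.3], 'conf': 0.42}]
[{'position': [520.2, -169.7, 135.4], 'conf': 0.59}]
```

View pics/w1.png

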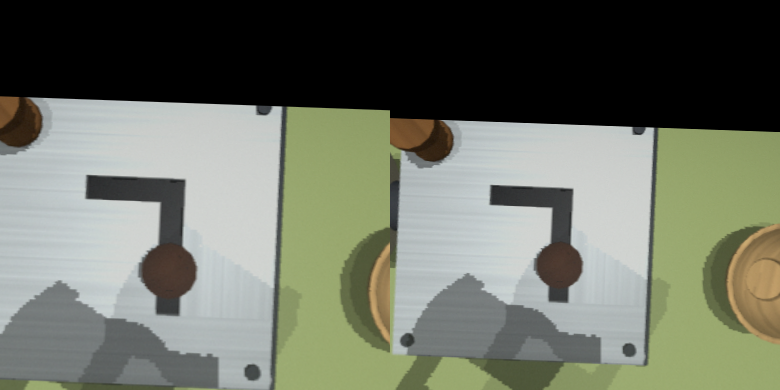

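The close view puts the knob at (523,-163) and the corner at (573.5,-165). Now I descend and push along x.

step_arm --rows "0 0 0 0 0 35 0;0 0 0 0 0 70 0;0 0 0 0 0 100 0;0 0 0 0 0 117 0;0 0 0 0 0 117 0;0 0 0 10 0 117 0;0 0 0 20 0 117 0;0 0 0 26 0 117 0;0 0 0 32 0 117 0;0 0 0 38 0 117 0;0 0 0 44 0 117 0;0 0 0 50 0 117 0;0 0 0 55 0 117 0;0 0 0 60 0 117 0;0 0 0 64 0 117 0;0 0 0 68 0 117 0;0 0 0 70 0 117 0;0 0 0 70 0 117 0"

```text
t: 3.47
position: [536.0, -162.9, 114.2]
tool_rot: [-0.0, 1.0, -0.018, 0.0]
wrist_force: [-0.1, -0.3, -0.1]
width: -0.001
```

step_arm --rows "0 0 0 2 0 0 0;0 0 0 4 0 0 0;0 0 0 6 0 0 0"

```text
t: 3.72
position: [541.4, -163.1, 114.2]
tool_rot: [-0.0, 1.0, -0.018, -0.0]
wrist_force: [-3.6, 0.2, 0.7]
width: -0.002
```

step_arm --rows "0 0 0 1 0 0 0;0 0 0 2 0 0 0;0 0 0 3 0 0 0"

```text
t: 3.97
position: [544.4, -163.2, 114.2]
tool_rot: [-0.0, 1.0, -0.018, -0.0]
wrist_force: [-4.5, -1.1, 0.6]
width: -0.002
```

step_arm --rows "0 0 0 1 0 0 0;0 0 0 2 0 0 0"

```text
t: 4.13
position: [546.5, -163.3, 114.2]
tool_rot: [-0.0, 1.0, -0.018, -0.0]
wrist_force: [-2.2, -0.4, -0.5]
width: 0.003
```

Run:
```python
from h import *
P=PM("wrist");im=viewer.capture("wrist")[:,:,::-1].copy()
print(finder.search_frame("knob_mid","wrist")[:2])
Q=PM("side");im2=viewer.capture("side")[:,:,::-1].copy();print(finder.search_frame("knob_mid","side")[:2])
print(manip.state()['wrist_force'],manip.state()['position'])
cv2.imwrite("pics/w2.png",np.hstack([rect(im,P,139),rect(im2,Q,139)]))
```

```text
[{'position': [572.6, -164.8, 136.6], 'conf': 0.76}]
[{'position': [572.4, -172.1, 137.5], 'conf': 0.76}]
[-2.58092568 -1.19687805 -0.27276819] [ 546.51643952 -163.3126053   114.25695478]
```

View pics/w2.png

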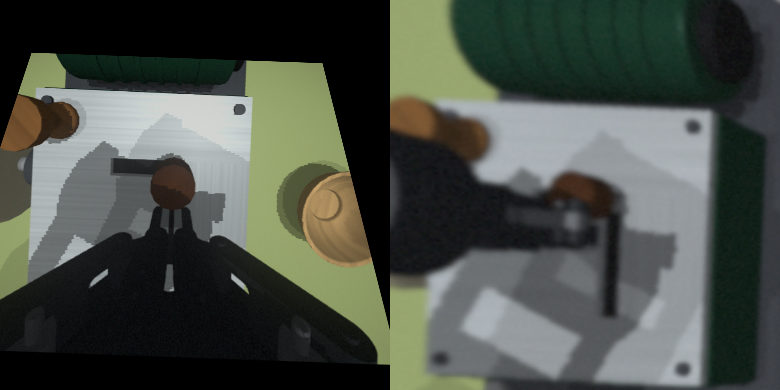

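The wrist view shows the knob at (172,187), about at the corner. I push on in 1 mm steps until the force shows the stop.

step_arm --rows "0 0 0 0.7 0 0 0;0 0 0 1.5 0 0 0"

```text
t: 4.5
position: [547.1, -163.3, 114.3]
tool_rot: [-0.0, 1.0, -0.018, -0.001]
wrist_force: [-10.5, -0.2, 4.4]
width: 0.002
```

step_arm --rows "0 0 0 0.7 0 0 0;0 0 0 1.5 0 0 0"

```text
t: 4.67
position: [547.4, -163.3, 114.3]
tool_rot: [-0.0, 1.0, -0.018, -0.003]
wrist_force: [-16.5, -0.4, 9.0]
width: 0.003
```

The force rose to 16 N with no movement, so the knob is against the stop at the corner. I back off and go round to its -y side.

step_arm --rows "0 0 0 -8 0 0 0;0 0 0 -20 0 0 0;0 0 0 -25 10 0 0;0 0 0 -25 30 0 0;0 0 0 -25 50 0 0;0 0 0 -20 54 0 0;0 0 0 -5 54 0 0;0 0 0 10 54 0 0;0 0 0 22 54 0 0;0 0 0 25 54 0 0;0 0 0 25 54 0 0"

```text
t: 5.58
position: [573.2, -218.3, 114.1]
tool_rot: [0.0, 1.0, -0.017, 0.0]
wrist_force: [0.4, 1.0, -1.3]
width: -0.002
```

Run:
```python
from h import *
P=PM("wrist");im=viewer.capture("wrist")[:,:,::-1].copy()
print(finder.search_frame("knob_mid","wrist")[:2])
print(manip.state()['wrist_force'],manip.state()['position'])
Q=PM("scene");im2=viewer.capture("scene")[:,:,::-1].copy()
cv2.imwrite("pics/w3.png",np.hstack([rect(im,P,139),rect(im2,Q,139)]))
```

```text
[{'position': [576.9, -167.9, 133.0], 'conf': 0.98}]
[-0.65734518 -0.85368295 -0.111801  ] [ 572.23243109 -218.17100222  114.21073146]
```

View pics/w3.png

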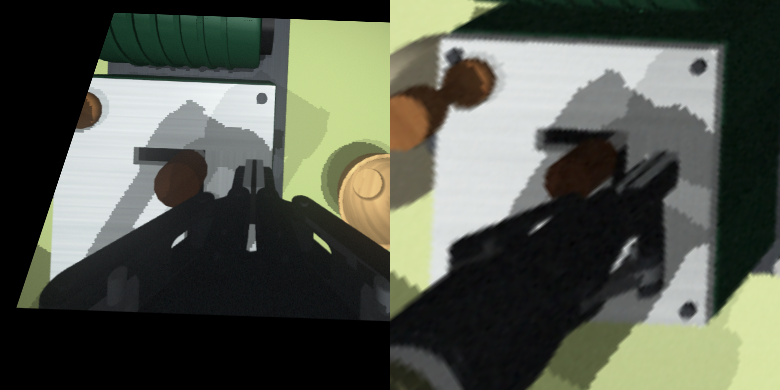

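The wrist view shows the knob at (180,180), still at the corner and level with the fingers. The fingers are clear on its -y side. Now I push along +y.

step_arm --rows "0 0 0 2.5 -6 0 0;0 0 0 2.5 -13 0 0;0 0 0 2.5 -18 0 0;0 0 0 2.5 -23 0 0;0 0 0 2.5 -28 0 0;0 0 0 2.5 -32 0 0;0 0 0 2.5 -36 0 0;0 0 0 2.5 -40 0 0"

```text
t: 6.4
position: [576.5, -178.4, 114.5]
tool_rot: [0.0, 1.0, -0.018, 0.0]
wrist_force: [-0.2, -3.4, 1.4]
width: -0.0
```

step_arm --rows "0 0 0 0 -4 0 0;0 0 0 0 -8 0 0;0 0 0 0 -12 0 0;0 0 0 0 -16 0 0;0 0 0 0 -20 0 0;0 0 0 0 -24 0 0;0 0 0 0 -26 0 0"

```text
t: 6.98
position: [577.5, -151.8, 114.4]
tool_rot: [-0.0, 1.0, -0.018, 0.0]
wrist_force: [0.5, -4.1, 0.8]
width: -0.004
```

Steady 3–4 N of drag: the knob is sliding in the side leg. I continue with care.

step_arm --rows "0 0 0 0 -2 0 0;0 0 0 0 -4 0 0;0 0 0 0 -6 0 0"

```text
t: 7.23
position: [577.7, -146.3, 114.3]
tool_rot: [0.0, 1.0, -0.018, 0.0]
wrist_force: [0.4, -2.9, 1.6]
width: 0.0
```

step_arm --rows "0 0 0 0 -1 0 0;0 0 0 0 -2 0 0;0 0 0 0 -3 0 0"

```text
t: 7.48
position: [577.8, -143.5, 114.4]
tool_rot: [0.0, 1.0, -0.018, 0.0]
wrist_force: [0.9, -4.8, 1.4]
width: 0.003
```

step_arm --rows "0 0 0 0 -1 0 0;0 0 0 0 -2 0 0"

```text
t: 7.65
position: [577.9, -142.8, 114.5]
tool_rot: [0.001, 1.0, -0.018, 0.0]
wrist_force: [0.2, -12.3, 0.8]
width: -0.006
```

step_arm --rows "0 0 0 0 -0.7 0 0;0 0 0 0 -1.5 0 0"

```text
t: 7.82
position: [578.0, -142.4, 114.6]
tool_rot: [0.002, 1.0, -0.018, 0.0]
wrist_force: [-0.4, -16.3, -0.4]
width: -0.001
```

step_arm --rows "0 0 0 0 8 0 0;0 0 0 0 20 0 0;0 0 0 0 35 0 0;0 0 0 0 45 0 0;0 0 0 0 45 -30 0;0 0 0 0 45 -65 0;0 0 0 -40 65 -100 0;0 0 0 -75 95 -130 0;0 0 0 -110 125 -130 0;0 0 0 -145 145 -130 0;0 0 0 -150 150 -130 0;0 0 0 -150 150 -130 0"

```text
t: 8.82
position: [418.7, -287.7, 245.1]
tool_rot: [0.001, 1.0, -0.02, -0.0]
wrist_force: [0.5, -0.1, 0.4]
width: 0.002
```

Run:
```python
from h import *
o=[]
for c in ["scene","side"]:
    im=viewer.capture(c)[:,:,::-1].copy()
    for q in ["knob_mid","bowl_mid","mill_mid","eggcup_mid"]:
        print(c,q,[(np.round(d['position']).tolist(),round(d['conf'],2)) for d in finder.search_frame(q,c)[:1]])
    o.append(rect(im,PM(c),139))
s=manip.state();print(s['t'],s['position'],s['wrist_force'])
cv2.imwrite("pics/w4.png",np.hstack(o))
```

```text
scene knob_mid [([580.0, -125.0, 135.0], 0.52)]
scene bowl_mid [([483.0, -367.0, 27.0], 0.82)]
scene mill_mid [([544.0, 104.0, 103.0], 0.72)]
scene eggcup_mid [([624.0, -65.0, 138.0], 0.63)]
side knob_mid [([574.0, -122.0, 132.0], 0.8)]
side bowl_mid [([504.0, -326.0, 46.0], 0.75)]
side mill_mid [([535.0, 96.0, 106.0], 0.68)]
side eggcup_mid [([617.0, -67.0, 138.0], 0.65)]
9.3167 [ 423.04640647 -284.05462564  244.12916331] [ 0.07246357 -0.80822898  0.24004174]
```

View pics/w4.png

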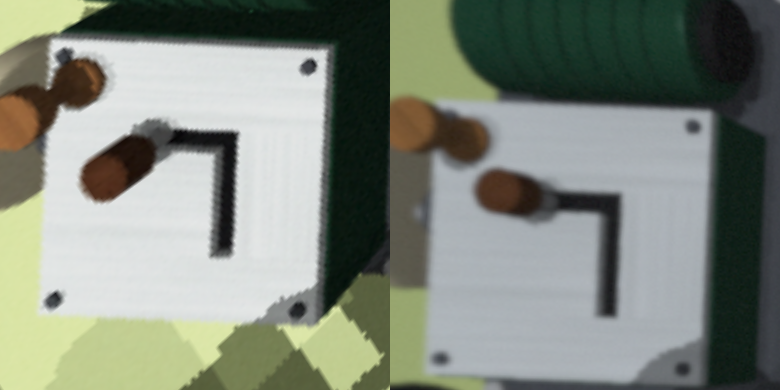

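```bash
python3 -c "
from workcell import manip
print(manip.hand_in())"
```

```text
the job is handed in; nothing more can be done
None
```

I pushed the knob with the shut fingers along the long leg to the corner, then from its -y side into the side leg until it stopped. I then backed the hand off, raised it clear and handed the job in at about 9.3 s.

- **End stops:** at the corner and at the end of the side leg, the push force rose from about 3–4 N of drag to about 16 N while the fingers barely moved. I took both as hard stops.
- **Knob position:** the last pictures show the knob at the end of the side leg. The detectors put its y at -122 to -125 mm, against about -115 mm expected. Before the pushes they also read roughly 3–10 mm off in the same direction. The travel they show, about 46–50 mm, agrees with the 50 mm leg but does not by itself prove the last 5 mm. For that I relied on the force stop.
- **Lift:** I did not measure it directly. The fingers stayed at one height and only pushed sideways.
- **Bowl, mill and egg cup:** each was found within about 3 mm of its starting position.
- **Hand:** it stands about 130 mm above the pushing height and away from the polisher, with wrist force under 1 N.

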